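Oil a pulley hub and hold the keyed pump shaft home in it

ROBOT

A 6-joint arm with a two-finger parallel gripper is mounted at the origin on the work surface. World frame = base frame: x ahead of the robot, y to its left, z up, the work surface at z = 0. Lengths are in m, angles in degrees, forces in N, time in s.
With the tool pointing down it reaches from about 0.3 to 0.85 m from the base axis. Payload 4.2 kg.
Tool frame: the origin (TCP) lies midway between the tips of the shut fingers; the grasp point (between the pads) lies 19 mm behind it; z points along the fingers, y is the direction in which the jaws open and shut (so a half turn about z gives the same grasp; the last joint's range is limited). The gripper opens to 91 mm and grips with 3 to 60 N. Pads are 32 mm wide; open, the fingers measure 118 mm over their backs; the gripper's body (76 mm by 178 mm) begins 60 mm behind the grasp point.
Start: joints at [-66.635, 18.312, 89.639, -0, 72.044, -1.146], TCP at [0.239, -0.523, 0.214] pointing down, gripper open.
Joint ranges: [-177.97, 177.97], [-48.28, 115.42], [12.27, 149.76], [-77.06, 257.06], [2.81, 150.46], [-146.56, 146.56]. Speed limits (degrees/s): [147.25, 147.25, 180, 180, 180, 180].

INTERFACE

Orientations are given as a 3x3 rotation matrix whose columns are the frame's x, y, z axes.
In Python, from cell import * gives the robot as it stands.
- The arm moves only by the tool send_rows, never from a script. Its argument "steps" is text: rows parted by semicolons, each of 4 numbers parted by spaces: the shift along the tool's x, y, z in mm, then the turn about the tool's z in degrees. A call has 1 to 8 rows; each row is the pose to reach, as a shift and turn from the pose commanded when the call began, along the tool's axes at that moment; what a row does not reach only later rows make up. A row lasts 1/12 s, in which the tool goes at most 41.7 mm and 7.16 degrees, less where a joint would pass 70% of its speed; a pose out of reach is approached as far as the arm can. A call with a gripper value outside its range is refused whole. "gripper" is the gripper command: -1 is fully open, 1 is shut, values between are in proportion, set as the call begins (left out, the last holds). The fingers move at their own pace and stop on an object; "force" is the grip in N (left out, the last holds). Time passes only in rows, so rows that repeat a pose let the fingers close. It gives the time, the measured TCP pose, the force and the opening at its end, in the units of the state.
- read_state(): the state, without advancing time (a new reading comes with each control period).
- grab_frame(name): name is "side" or "top"; returns a dict with "pixels" (420x560x3 uint8, red, green, blue), "fx", "fy", "cx", "cy" (pixels), "world_to_cam" (4x4, takes a point from world to camera coordinates). Camera axes: x right, y up, looking along -z (the intrinsics and any distortion apply to the point x, -y, -z); pixel columns grow to the right and rows downward; lengths in m; the calibration is good to about 2 mm. A picture is of the moment at which its call begins. There is no depth.
- job_done(): hands the job in, once; it reports no verdict.
The state is a dict: "time": time; "q": joint angles; "qvel": joint speeds; "tau": joint torques, N m; "tcp_pos": TCP position; "tool_rot": TCP orientation; "force": force on the tool from outside, world axes, zero at the start; "wrist_torque": the same for the moment, N m; "finger_gap": finger opening in m.
Only numpy, scipy, OpenCV 4.12 (cv2) and the standard library are available. Lean on these libraries where they do the work, as an engineer would, in place of code of your own. Each camera call takes 0.05 s, during which the arm holds its last target. There are 200 camera calls.

TASK

Assemble the irrigation pump's pulley: first give the hub a shot of oil by pressing the red head of the spray bottle right down and letting it come back up. Then take the keyed shaft from the wooden block, push its nose into the pulley hub, turn it until the key slips into the keyway, and press on until the shaft's collar has pushed the spring washer fully down. Finish while still holding the shaft there, pressed home against the spring (ready for the circlip), and leave the other things on the desk where they are.

Things in the scene. Friction and masses are not known exactly. Their poses are not given: they have to be found in the camera images.
- spray_head (a joint): how far the red push head of the spray bottle is pressed down: 0 at rest, 0.006 m fully down. A spring returns it; it takes 2 N to start it moving and 5 N to hold it fully down.
- spray_head_top (a point): centre of the top of the red push head, a disc 22 mm across and 18 mm tall, on a white spray bottle with black collar (40 mm across) fixed in a holder on the blue jig plate. At rest it is 152 mm above the desk. Its axes are the jig plate's: the pulley hub lies 170 mm away along -y.
- pulley: aluminium V-belt pulley, fixed face up on the blue jig plate under two strap clamps (nuts at most 62 mm above the desk). Rim 96 mm across, 20 mm high; in its middle the hub boss, 50 mm across, 40 mm high. Origin: on the bore's axis in the pulley's underside, 30 mm above the desk; z up. Orange paint marks on web, rim and boss lie in line with the keyway.
- hub_mouth (a point): centre of the bore's mouth in the flat hub face, on the pulley's axis 40 mm above its origin (70 mm above the desk); axes as the pulley's, z up. The bore is a 22 mm through hole with 58 mm of free depth. The keyway, 9 mm wide, opens it out to 15.5 mm from the axis on the +x side, over the whole length.
- spring_washer (a joint): how far the brass washer over the hub face is pushed down: 0 at rest, 0.006 m at its stop. Ring 46 mm across, 34 mm inside, 2 mm thick; its top is 8 mm above the hub face at rest, 2 mm at the stop. Its spring needs 7 N to start moving, 14 N at the stop; the shaft's weight counts towards this but cannot move it alone.
- shaft: keyed steel shaft, 108 mm long, about 0.36 kg (0.29 to 0.43), upright, nose down, in a hole of the wooden block. Origin: centre of the nose's end face (21 mm above the desk at the start); z up along the shaft. Round, 20 mm across, from z = 0 to 44 mm, the nose tapering to 14 mm over its last 4 mm; a collar 42 mm across from z = 44 to 52 mm; threaded top end 14 mm across from z = 92 to 108 mm.
- shaft_key (a point): lower end of the brass key, on the shaft's axis at z = 16 mm of the shaft; axes as the shaft's. The key, up to z = 38 mm, is 6 mm wide (3.6 mm at its tapered lower end) and stands out to 14 mm from the axis on the +x side; an orange mark on the collar's top and edge shows that side. The key meets the hub face with the nose 16 mm into the bore; fully home the nose is 42 mm below the face.
- shaft_grip (a point): middle of the shaft's grip length, on its axis at z = 72 mm of the shaft; axes as the shaft's. From z = 52 to 92 mm it has two flats 20 mm apart facing +y and -y (26 mm wide along x): close the fingers along the shaft's y axis. Fingertips may rest on the collar's top (z = 52 mm, 11 mm wide beside each flat).
- rack: pale wooden block fixed on the desk, 160 x 84 mm and 35 mm high, with two holes 22 mm across and 14 mm deep, 42 mm from its centre along +x and -x. Origin: centre of its underside; z up. The shaft stands in one hole, the idler axle in the other.
- idler: bystander: dark plain axle, 76 mm tall, 20 mm across with a 30 mm collar, no key, in the other hole of the wooden block. Origin: centre of its lower end.
- tin: bystander: small round tin with green lid, 45 mm across, 19 mm high, on the blue jig plate between bottle and pulley. Origin: centre of its underside.
- bearing: bystander: steel ball bearing, 42 mm across, 12 mm high, towards the back of the desk. Origin: centre of its underside.
- screwdriver: bystander: screwdriver about 200 mm long, lying at the back of the desk.
- spanner: bystander: spanner about 190 mm long, lying at the back of the desk.
- mug: bystander: white mug, 82 mm across, 95 mm high, at the left. Origin: centre of its underside.
- tape: bystander: roll of packing tape, 100 mm across, 48 mm high, at the right. Origin: centre of its underside.
- mailer: bystander: flat cardboard mailing box, 120 x 160 x 45 mm, at the right. Origin: centre of its underside.

How it is judged (in metres and radians):
On the way, in this order (a step that is already met when the one before it is completed fails the run):
1. the red spray head is pressed down (at least 4.5 of its 6 mm) (value of joint spray_head above 0.0045 m), for 0.1 s.
2. the spray head has come back up (value of joint spray_head below 0.001 m), for 0.1 s.
3. the shaft is lifted out of the block (height (world z) of shaft above 0.045 m and contact force between the fingers and shaft above 1 N), for 0.1 s.
4. the key has slipped into the keyway (shaft nose at least 22 mm below the hub face, shaft in line with the bore) (z of shaft in the frame of pulley below 0.018 m and horizontal distance between shaft and pulley below 0.004 m and angle between the x axis of shaft and the x axis of pulley, either way round below 0.3 rad), for 0.1 s.
At the end, for the whole second after the job is handed in: Shaft in the hub, key in the keyway (axis within 4 mm, key within 0.3 rad, tilt under 0.1 rad), nose at least 39.5 mm below the hub face, spring washer held down by at least 4.5 of its 6 mm; the fingers still hold the shaft, which is still; the spray head is up (value of joint spring_washer above 0.0045 m and z of shaft in the frame of pulley below 0.0005 m and horizontal distance between shaft and pulley below 0.004 m and angle between the x axis of shaft and the x axis of pulley, either way round below 0.3 rad and angle between shaft's own z axis and vertical below 0.1 rad and contact force between the fingers and shaft above 2 N and linear speed of shaft below 0.02 m/s and value of joint spray_head below 0.001 m); the arm keeps its last pose, push and grip.
It fails at once if a bystander (idler axle, tin, bearing, screwdriver, spanner, mug, tape or mailing box) is moved by more than 30 mm (distance of any of idler, tin, bearing, screwdriver, spanner, mug, tape, mailer from where it was at the start of the episode above 0.03 m).
It also fails if it takes over 61 s, if anything falls off the work surface, if the arm or the gripper's body presses on something with over 40 N, if the wrist force passes 120 N, or if a joint passes its speed limit or range.

## Working session

There is one attempt and no reset: what is moved stays moved. The work goes in short steps, Python scripts to look and compute and a tool call to move; the robot and the scene stay as the last step left them, time stands still between calls to the robot, and variables do not carry over. Pictures are saved under pics/ and viewed, about 8 in all and at most 12, crops included, and the job is handed in when it is done.

Besides the shell and the picture viewer there is one more tool, called as name(argument=value, ...) on one line, values as JSON. send_rows: Moves the arm, as the interface text tells. Its arguments: {"type":"object","properties":{"steps":{"type":"string"},"gripper":{"type":"number"},"force":{"type":"number"}},"required":["steps"]}

```bash
ls; mkdir -p pics; cat > h.py <<'E'
from cell import *
import numpy as np, cv2
def snap(n,name):
    f=grab_frame(n); np.savez('pics/'+name+'.npz',**{k:v for k,v in f.items()})
    return f
def save(f,name,crop=None,s=1):
    im=np.ascontiguousarray(f["pixels"][...,::-1])
    if crop: x0,y0,x1,y1=crop; im=im[y0:y1,x0:x1]
    cv2.imwrite('pics/'+name+'.png',cv2.resize(im,None,fx=s,fy=s,interpolation=cv2.INTER_CUBIC))
def ray(f,u,v,z):
    M=np.array(f["world_to_cam"]);R=M[:3,:3];c=-R.T@M[:3,3]
    d=R.T@np.array([(u-f["cx"])/f["fx"],-(v-f["cy"])/f["fy"],-1.])
    return c+d*(z-c[2])/d[2]
def proj(f,p):
    M=np.array(f["world_to_cam"]);q=M[:3,:3]@np.array(p)+M[:3,3]
    return f["cx"]+f["fx"]*q[0]/-q[2], f["cy"]-f["fy"]*q[1]/-q[2]
E
python3 - <<'E'
from h import *
for n in("top","side"):
    f=snap(n,n+"0"); save(f,n+"0",s=1.4); print(n,f.keys(),f["fx"],f["fy"],f["cx"],f["cy"],np.round(f["world_to_cam"],3).tolist())
print(read_state())
E
```

```text
pics
top dict_keys(['pixels', 'fx', 'fy', 'cx', 'cy', 'world_to_cam']) 418.5781721261586 418.5781721261586 274.4469737050141 206.88978898202348 [[-0.009, -1.0, -0.007, -0.003], [0.986, -0.01, 0.168, -0.619], [-0.168, -0.005, 0.986, -1.269], [0.0, 0.0, 0.0, 1.0]]
side dict_keys(['pixels', 'fx', 'fy', 'cx', 'cy', 'world_to_cam']) 412.3618011123981 412.3618011123981 278.8657526876482 222.75980586004212 [[-0.962, -0.272, 0.003, 0.557], [0.211, -0.741, 0.637, -0.206], [-0.171, 0.614, 0.771, -1.249], [0.0, 0.0, 0.0, 1.0]]
{'time': 0.1, 'q': array([-6.66359183e+01,  1.83463974e+01,  8.96984513e+01, -3.84977729e-03,
        7.20453518e+01, -1.14629397e+00]), 'qvel': array([-0.004464  , -0.00197078, -0.1312151 ,  0.06201188, -0.01950863,
        0.06020411]), 'tau': array([-2.04406467e-05, -4.13335741e+01, -2.32510275e+01,  7.28326058e-02,
        4.21623490e-02, -3.71517115e-05]), 'tcp_pos': array([ 0.2383408 , -0.52277739,  0.21322675]), 'tool_rot': array([[ 9.09877534e-01,  4.14876375e-01, -6.82999025e-04],
       [ 4.14876936e-01, -9.09876427e-01,  1.41985724e-03],
       [-3.23794856e-05, -1.57525675e-03, -9.99998759e-01]]), 'force': array([-0.05648423,  0.43837401, -0.43662006]), 'wrist_torque': array([-0.0025266 , -0.04131345,  0.00474798]), 'finger_gap': 0.09084546571025853}
```

View pics/top0.png

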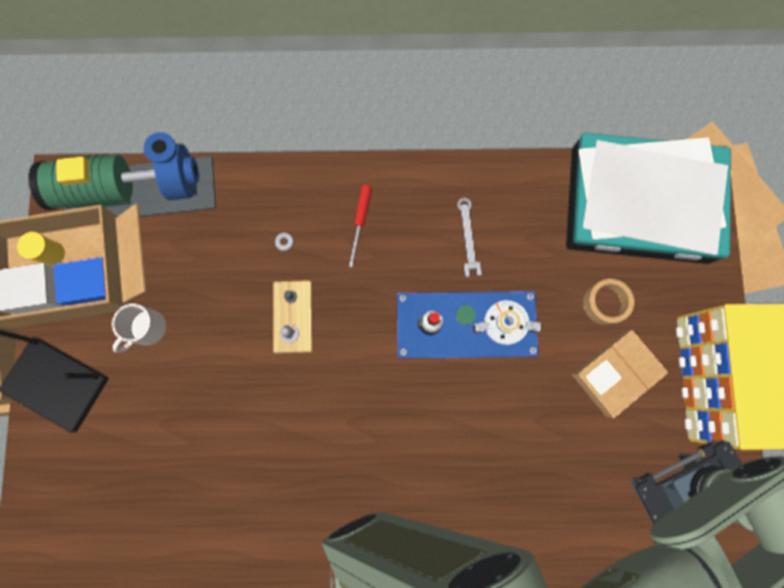

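View pics/side0.png

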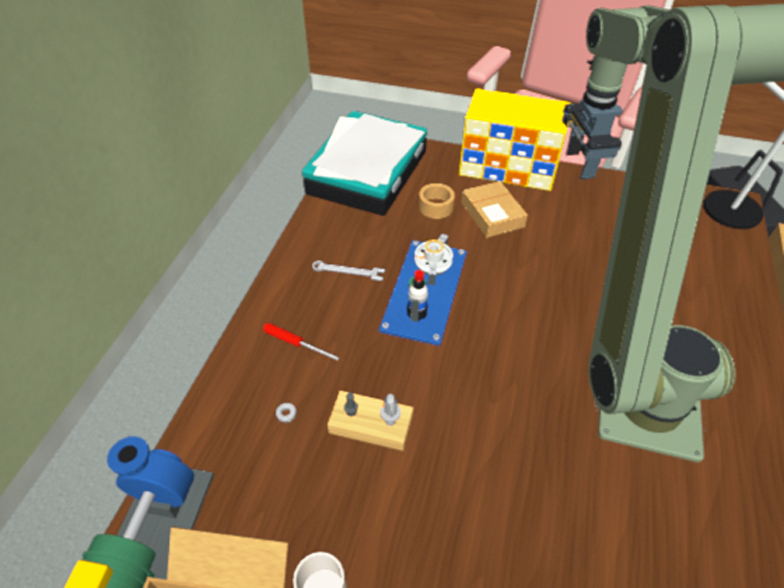

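```bash
python3 - <<'E'
import numpy as np,cv2
def cr(n,x,y,w,h,s):
    im=np.load(f'pics/{n}.npz')['pixels'][y:y+h,x:x+w,::-1]
    return cv2.resize(im,(w*s,h*s),interpolation=cv2.INTER_NEAREST)
a=cr('top0',282,200,110,60,7); b=cr('top0',190,196,38,60,7)
def st(l):
    H=sum(i.shape[0] for i in l);W=max(i.shape[1] for i in l)
    o=np.zeros((H,W,3),np.uint8);y=0
    for i in l:o[y:y+i.shape[0],:i.shape[1]]=i;y+=i.shape[0]
    return o
cv2.imwrite('pics/c1.png',a)
# rack top | rack side | bottle+pulley side
r=[cr('top0',192,196,34,60,9)[:540],cr('side0',232,275,66,54,7)]
o=np.zeros((600,790,3),np.uint8);o[:540,:306]=r[0];o[:378,320:320+462]=r[1]
cv2.imwrite('pics/c2.png',o)
cv2.imwrite('pics/c3.png',cr('side0',268,165,70,84,7))
E
```

```text
(no output)
```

View pics/c1.png

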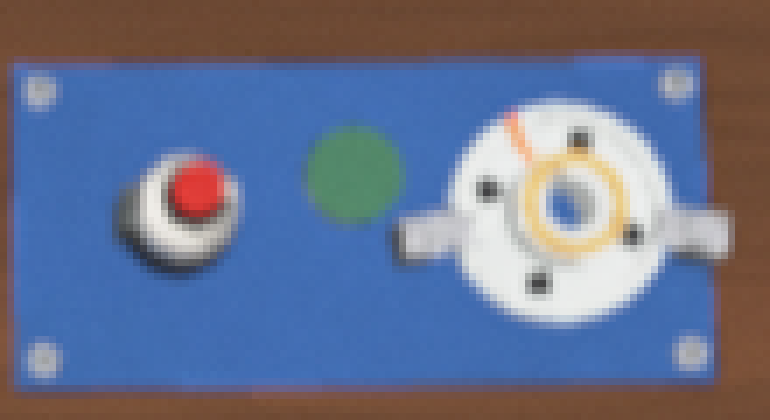

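View pics/c2.png

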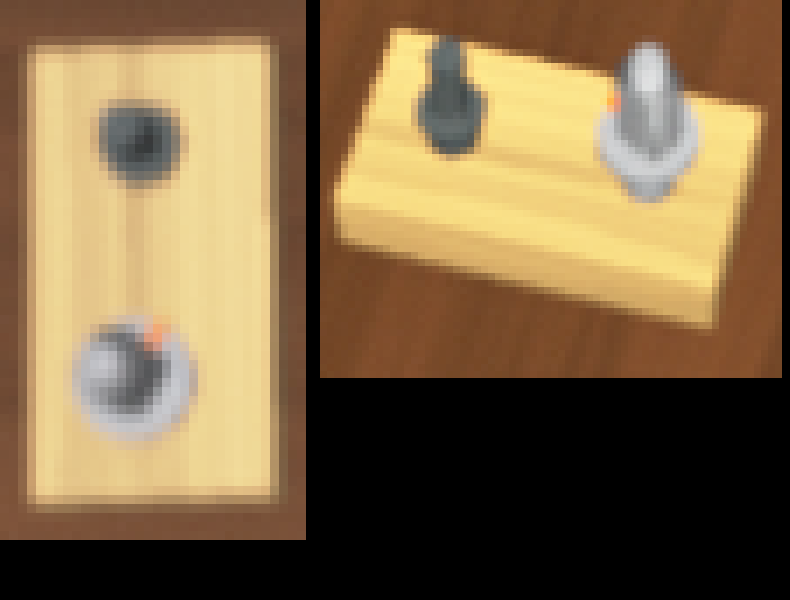

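View pics/c3.png

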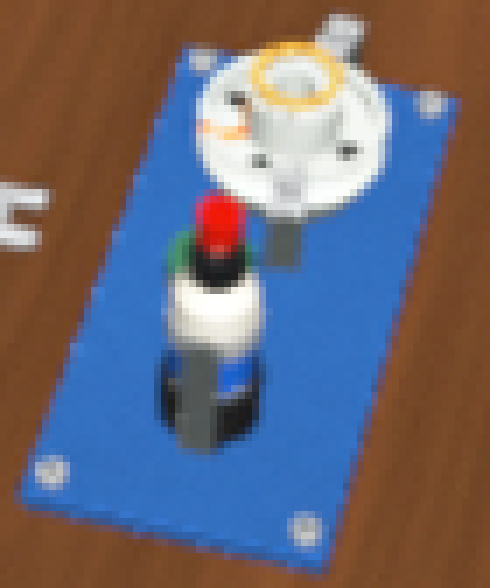

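```bash
cat >> h.py <<'E'
def ld(n): return dict(np.load('pics/'+n+'.npz'))
def tri(fs):
    A=[];b=[]
    for f,u,v in fs:
        M=np.array(f["world_to_cam"]);R=M[:3,:3];c=-R.T@M[:3,3]
        d=R.T@np.array([(u-f["cx"])/f["fx"],-(v-f["cy"])/f["fy"],-1.]);d/=np.linalg.norm(d)
        P=np.eye(3)-np.outer(d,d);A.append(P);b.append(P@c)
    return np.linalg.solve(sum(A),sum(b))
E
python3 - <<'E'
from h import *
T=ld('top0');S=ld('side0')
def r(f,x0,y0,s,x,y,z): return ray(f,x0+x/s-.5,y0+y/s-.5,z)
t=lambda x,y,z:r(T,282,200,7,x,y,z); k=lambda x,y,z:r(T,192,196,9,x,y,z)
ss=lambda x,y,z:r(S,268,165,7,x,y,z); sk=lambda x,y,z:r(S,232,275,7,x-320,y,z)
p=lambda n,v:print(n,np.round(v[:2]*1000,1))
for n,v in [('head T',t(200,187,.152)),('head S',ss(220,204,.152)),('washer T',t(575,203,.078)),('washer S',ss(297,73,.078)),('rim T',t(560,211,.05)),('rim S',ss(291,128,.05)),
 ('mark rim T',t(512,117,.05)),('mark web T',t(530,157,.05)),('mark rim S',ss(202,127,.05)),
 ('pl TL',t(13,62,.006)),('pl TR',t(703,58,.006)),('pl BR',t(717,383,.006)),('pl BL',t(13,388,.006)),
 ('collar T',k(134,380,.073)),('collar S',sk(648,138,.073)),('cmark T',k(158,334,.073)),('cmark S',sk(614,100,.073)),('top S',sk(650,50,.129)),
 ('rk',k(28,38,.035)),('rk',k(272,38,.035)),('rk',k(276,503,.035)),('rk',k(28,503,.035)),('sc',t(41,91,.008)),('sc',t(677,83,.008)),('sc',t(691,352,.008)),('sc',t(43,360,.008)),('tin',t(355,175,.025)),('rkS',sk(395,30,.035)),('rkS',sk(765,110,.035)),('idlerT',k(140,140,.05))]: p(n,v)
E
```

```text
head T [ 544.7 -111.5]
head S [ 546.3 -114.7]
washer T [ 545.2 -281.3]
washer S [ 545.1 -283.1]
rim T [ 544.9 -280.2]
rim S [ 544. -272.]
mark rim T [ 587.6 -260.6]
mark web T [ 569.4 -267.9]
mark rim S [ 587.7 -260.2]
pl TL [622.2 -37.4]
pl TR [ 620.9 -358.8]
pl BR [ 470.2 -357.4]
pl BL [470.8 -35.5]
collar T [521.9 201.2]
collar S [523.  204.6]
cmark T [537.6 193.3]
cmark S [541.  191.6]
top S [524.1 198. ]
rk [648.3 247.8]
rk [647.4 160.6]
rk [482.1 157.2]
rk [482.9 243.9]
sc [608.  -50.2]
sc [ 608.9 -345.7]
sc [ 484.3 -345.8]
sc [483.4 -49.4]
tin [ 565.2 -192.6]
rkS [647.  162.9]
rkS [485.3 157.5]
idlerT [608.6 204.5]
```

send_rows(steps="450 -246 0 54;450 -246 0 54;450 -246 0 54;450 -246 0 54;450 -246 0 54;450 -246 0 54;450 -246 0 54;450 -246 0 54", gripper=1, force=20)

```text
time: 0.77
tcp_pos: [0.4221, -0.2783, 0.2137]
tool_rot: [[0.882, -0.471, -0.0], [-0.471, -0.882, 0.0], [-0.001, -0.0, -1.0]]
force: [0.8, -0.3, -0.5]
finger_gap: 0.0408
```

```bash
cat > go.py <<'E'
import sys
from h import *
# target world mm x y z, tool-y yaw deg
x,y,z,a=map(float,sys.argv[1:5]); s=read_state();R=s['tool_rot']
d=R.T@(np.array([x,y,z])-s['tcp_pos']*1000)
ya=np.degrees(np.arctan2(R[1,1],R[0,1]))
print('t',round(s['time'],2),'pos',np.round(s['tcp_pos']*1000,1),'yaw',round(ya,1),'q',np.round(s['q'],1),'F',np.round(s['force'],1),'M',np.round(s['wrist_torque'],2),'gap',round(s['finger_gap'],4),'zax',np.round(R[:,2],3))
print('move',np.round(d,1),'turn',round((ya-a+180)%360-180,1))
E
python3 go.py 545.5 -112.5 175 -120
```

```text
t 0.77 pos [ 422.1 -278.3  213.7] yaw -118.1 q [-34.7  12.1  98.4  -0.   69.5  83.4] F [ 0.8 -0.3 -0.5] M [ 0.03  0.02 -0.02] gap 0.0408 zax [-0.  0. -1.]
move [  30.9 -204.4   38.7] turn 1.9
```

send_rows(steps="31 -204 20 2;31 -204 20 2;31 -204 20 2;31 -204 20 2;31 -204 20 2;31 -204 20 2;31 -204 20 2;31 -204 20 2")

```text
time: 1.43
tcp_pos: [0.5434, -0.1142, 0.1935]
tool_rot: [[0.868, -0.496, -0.001], [-0.496, -0.868, -0.0], [-0.001, 0.001, -1.0]]
force: [0.2, 0.0, -0.4]
finger_gap: 0.0007
```

```bash
python3 go.py 545.5 -112.5 156 -120
```

```text
t 1.43 pos [ 543.4 -114.2  193.5] yaw -119.7 q [-13.   17.4  94.1  -0.   68.6 106.7] F [ 0.2  0.  -0.4] M [0.09 0.04 0.03] gap 0.0007 zax [-0.001 -0.    -1.   ]
move [ 1.  -2.5 37.5] turn 0.3
```

send_rows(steps="1 -2 25 0;1 -2 37 0;1 -2 40 0;1 -2 42 0;1 -2 44 0;1 -2 46 0;1 -2 47 0;1 -2 47 0")

```text
time: 2.1
tcp_pos: [0.5462, -0.1135, 0.1478]
tool_rot: [[0.868, -0.496, 0.002], [-0.496, -0.868, -0.001], [0.002, 0.0, -1.0]]
force: [-1.1, -1.3, 3.9]
finger_gap: 0.0001
```

```bash
python3 go.py 545.5 -112.5 145.5 -120
```

```text
t 2.1 pos [ 546.2 -113.5  147.8] yaw -119.8 q [-1.290e+01  1.960e+01  9.780e+01 -1.000e-01  6.250e+01  1.069e+02] F [-1.1 -1.3  3.9] M [-0.23  0.3   0.01] gap 0.0001 zax [ 0.002 -0.001 -1.   ]
move [-1.1 -0.5  2.3] turn 0.2
```

send_rows(steps="0 0 2 0;0 0 3 0;0 0 4 0;0 0 4 0;0 0 4 0;0 0 4 0")

```text
time: 2.6
tcp_pos: [0.5465, -0.1134, 0.1461]
tool_rot: [[0.868, -0.496, 0.003], [-0.496, -0.868, -0.002], [0.004, -0.0, -1.0]]
force: [-5.8, -1.8, 19.1]
finger_gap: 0.0006
```

```bash
python3 - <<'E'
from h import *
f=snap('side','side1'); save(f,'side1',(255,120,355,240),5)
E
python3 go.py 545.5 -112.5 200 -120
```

```text
t 2.65 pos [ 546.5 -113.4  146.1] yaw -119.7 q [-1.290e+01  1.970e+01  9.800e+01 -1.000e-01  6.210e+01  1.069e+02] F [-4.7 -2.3 17.7] M [-0.2   1.11  0.01] gap 0.0005 zax [ 0.003 -0.002 -1.   ]
move [ -1.1  -0.3 -53.9] turn 0.3
```

send_rows(steps="0 0 -30 0;0 0 -55 0;0 0 -55 0;-177 -262 -60 0;-177 -262 -60 0;-177 -262 -60 0;-177 -262 -60 0;-177 -262 -60 0", gripper=-1)

```text
time: 3.32
tcp_pos: [0.5298, 0.0971, 0.2006]
tool_rot: [[0.868, -0.497, -0.0], [-0.497, -0.868, 0.001], [-0.0, -0.001, -1.0]]
force: [1.4, -0.6, -0.3]
finger_gap: 0.0512
```

```bash
python3 go.py 522.5 202 200 -120
```

```text
t 3.32 pos [529.8  97.1 200.6] yaw -119.8 q [  9.1  15.6  95.6   0.   68.8 128.9] F [ 1.4 -0.6 -0.3] M [0.07 0.03 0.02] gap 0.0512 zax [-0.     0.001 -1.   ]
move [-58.4 -87.4   0.7] turn 0.2
```

send_rows(steps="-55 -82 0 0;-55 -82 0 0;-55 -82 0 0;-55 -82 0 0;-55 -82 0 0")

```text
time: 3.73
tcp_pos: [0.5229, 0.1942, 0.2004]
tool_rot: [[0.869, -0.494, -0.001], [-0.494, -0.869, -0.001], [-0.0, 0.001, -1.0]]
force: [-0.0, -1.3, -0.0]
finger_gap: 0.0842
```

```bash
python3 go.py 522.5 202 75 -120; python3 - <<'E'
from h import *
s=snap('side','side2');t=snap('top','top2')
a=cv2.resize(s['pixels'][255:335,225:305,::-1],None,fx=5,fy=5,interpolation=0)
b=cv2.resize(t['pixels'][190:270,170:250,::-1],None,fx=5,fy=5,interpolation=0)
cv2.imwrite('pics/g2.png',np.hstack([a,b]))
print(proj(s,[.5225,.202,.129]))
E
```

```text
t 3.73 pos [522.9 194.2 200.4] yaw -119.6 q [ 19.2  17.3  93.1  -0.   69.6 138.8] F [-0.  -1.3 -0. ] M [ 0.08  0.04 -0.02] gap 0.0842 zax [-0.001 -0.001 -1.   ]
move [ -4.1  -6.7 125.4] turn 0.4
(np.float64(278.83152696376186), np.float64(282.99937693603033))
```

View pics/g2.png

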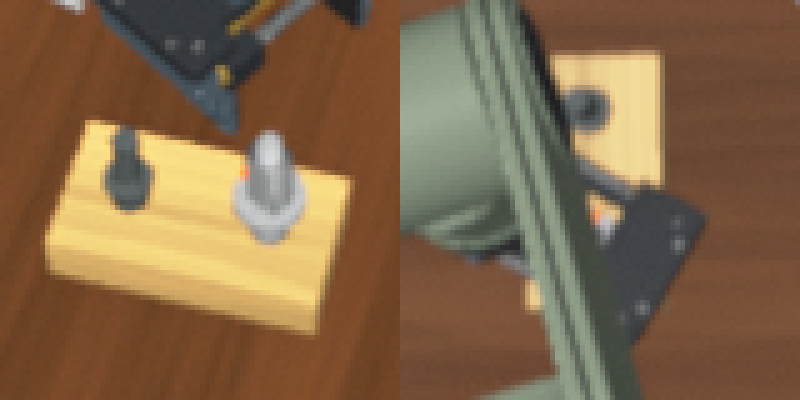

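send_rows(steps="-4 -6 0 0;-4 -6 30 0;-4 -6 65 0;-4 -6 85 0;-4 -6 85 0")

```text
time: 4.25
tcp_pos: [0.5198, 0.1986, 0.1119]
tool_rot: [[0.867, -0.498, -0.009], [-0.498, -0.867, -0.003], [-0.006, 0.007, -1.0]]
force: [-0.1, -0.4, 0.3]
finger_gap: 0.0915
```

```bash
python3 go.py 522.5 202 76 -120
```

```text
t 4.25 pos [519.8 198.6 111.9] yaw -119.9 q [ 19.7  21.8 100.3   0.   58.5 139.6] F [-0.1 -0.4  0.3] M [0.08 0.05 0.02] gap 0.0915 zax [-0.009 -0.003 -1.   ]
move [ 0.9 -4.5 35.8] turn 0.1
```

send_rows(steps="1 -3 20 0;1 -3 34 0;1 -3 34 0;1 -3 34 0")

```text
time: 4.58
tcp_pos: [0.5257, 0.2024, 0.0831]
tool_rot: [[0.868, -0.497, 0.001], [-0.497, -0.868, 0.0], [0.0, -0.0, -1.0]]
force: [0.1, -0.1, 0.4]
finger_gap: 0.0913
```

```bash
python3 go.py 522.5 202 75 -120
```

```text
t 4.58 pos [525.7 202.4  83.1] yaw -119.8 q [ 19.9  23.8 101.8  -0.   54.4 139.7] F [ 0.1 -0.1  0.4] M [0.06 0.01 0.02] gap 0.0913 zax [ 0.001  0.    -1.   ]
move [-2.6  1.9  8.1] turn 0.2
```

send_rows(steps="-2 1 6 0;-2 1 6 0;-2 1 6 0;-2 1 6 0")

```text
time: 4.92
tcp_pos: [0.5232, 0.203, 0.077]
tool_rot: [[0.868, -0.496, 0.001], [-0.496, -0.868, 0.0], [0.001, -0.001, -1.0]]
force: [1.2, -0.5, 1.0]
finger_gap: 0.0911
```

```bash
python3 go.py 522.5 202 75 -120
```

```text
t 4.92 pos [523.2 203.   77. ] yaw -119.8 q [ 20.   24.  102.5  -0.   53.4 139.8] F [ 1.2 -0.5  1. ] M [ 0.06 -0.03 -0.05] gap 0.0911 zax [ 0.001  0.    -1.   ]
move [-0.1  1.2  2. ] turn 0.2
```

send_rows(steps="0 1 1 0;0 1 1 0;0 1 1 0;0 1 1 0;0 1 1 0;0 1 1 0;0 1 1 0;0 1 1 0", gripper=1, force=45)

```text
time: 5.58
tcp_pos: [0.5224, 0.202, 0.0752]
tool_rot: [[0.868, -0.496, 0.0], [-0.496, -0.868, -0.0], [0.0, 0.0, -1.0]]
force: [0.2, -0.3, 0.1]
finger_gap: 0.0406
```

send_rows(steps="0 0 0 0;0 0 0 0;0 0 0 0;0 0 0 0")

```text
time: 5.92
tcp_pos: [0.5223, 0.2019, 0.0752]
tool_rot: [[0.868, -0.496, -0.0], [-0.496, -0.868, -0.0], [0.0, 0.0, -1.0]]
force: [0.9, -0.0, 0.2]
finger_gap: 0.0199
```

```bash
python3 go.py 522.5 202 75 -120
```

```text
t 5.92 pos [522.3 201.9  75.2] yaw -119.8 q [ 20.   24.  102.8  -0.   53.2 139.7] F [ 0.9 -0.   0.2] M [0.05 0.04 0.03] gap 0.0199 zax [-0. -0. -1.]
move [ 0.1 -0.1  0.2] turn 0.2
```

send_rows(steps="0 0 -10 0;0 0 -30 0;0 0 -65 0;0 0 -105 0;0 0 -145 0;0 0 -180 0;0 0 -180 0;0 0 -180 0")

```text
time: 6.58
tcp_pos: [0.523, 0.2022, 0.2576]
tool_rot: [[0.868, -0.496, 0.004], [-0.496, -0.868, 0.001], [0.003, -0.003, -1.0]]
force: [0.1, 0.4, -2.9]
finger_gap: 0.0198
```

```bash
python3 go.py 545.2 -281.8 255 -63.5
```

```text
t 6.58 pos [523.  202.2 257.6] yaw -119.8 q [ 20.   15.5  87.4  -0.   76.9 139.7] F [ 0.1  0.4 -2.9] M [ 0.06  0.05 -0.  ] gap 0.0198 zax [ 0.004  0.001 -1.   ]
move [259.5 409.2   2. ] turn -56.3
```

send_rows(steps="260 409 0 -56;260 409 0 -56;260 409 0 -56;260 409 0 -56;260 409 0 -56;260 409 0 -56;260 409 0 -56;260 409 0 -56")

```text
time: 7.25
tcp_pos: [0.5354, -0.1026, 0.2527]
tool_rot: [[0.922, 0.386, -0.005], [0.386, -0.922, 0.001], [-0.004, -0.003, -1.0]]
force: [0.3, -0.2, -3.2]
finger_gap: 0.0202
```

```bash
python3 go.py 545.2 -281.8 255 -63.5
```

```text
t 7.25 pos [ 535.4 -102.6  252.7] yaw -67.3 q [-12.1  14.5  89.4   0.   76.4  55.2] F [ 0.3 -0.2 -3.2] M [-0.03 -0.03  0.06] gap 0.0202 zax [-0.005  0.001 -1.   ]
move [-60.3 169.   -2.5] turn -3.8
```

send_rows(steps="-60 138 0 0;-60 138 0 0;-60 138 0 0;-60 138 0 0;-60 138 0 0;-60 138 0 0;-60 138 0 0")

```text
time: 7.83
tcp_pos: [0.5334, -0.2506, 0.2533]
tool_rot: [[0.925, 0.381, -0.004], [0.381, -0.925, 0.003], [-0.002, -0.004, -1.0]]
force: [0.2, 0.3, -3.1]
finger_gap: 0.0196
```

```bash
python3 go.py 545.2 -281.8 142 -63.5
```

```text
t 7.83 pos [ 533.4 -250.6  253.3] yaw -67.6 q [-26.3  18.6  83.6   0.   78.1  41.3] F [ 0.2  0.3 -3.1] M [ 0.09  0.02 -0.  ] gap 0.0196 zax [-0.004  0.003 -1.   ]
move [ -0.7  33.8 111.2] turn -4.1
```

send_rows(steps="0 33 0 -4;0 33 30 -4;0 33 65 -4;0 33 95 -4;0 33 105 -4;0 33 105 -4;0 33 105 -4")

```text
time: 8.42
tcp_pos: [0.5476, -0.2813, 0.1509]
tool_rot: [[0.895, 0.446, 0.0], [0.446, -0.895, -0.0], [0.0, 0.0, -1.0]]
force: [0.9, -0.3, -2.4]
finger_gap: 0.0196
```

```bash
python3 go.py 545.2 -281.8 142 -63.5;  python3 - <<'E'
from h import *
s=snap('side','side3');t=snap('top','top3')
a=cv2.resize(s['pixels'][130:210,270:350,::-1],None,fx=5,fy=5,interpolation=0)
b=cv2.resize(t['pixels'][180:260,320:400,::-1],None,fx=5,fy=5,interpolation=0)
cv2.imwrite('pics/g3.png',np.hstack([a,b]))
E
```

```text
t 8.42 pos [ 547.6 -281.3  150.9] yaw -63.5 q [-28.3  24.4  89.6   0.   66.   35.2] F [ 0.9 -0.3 -2.4] M [ 0.03 -0.02 -0.02] gap 0.0196 zax [ 0. -0. -1.]
move [-2.4 -0.6  8.9] turn -0.0
```

View pics/g3.png

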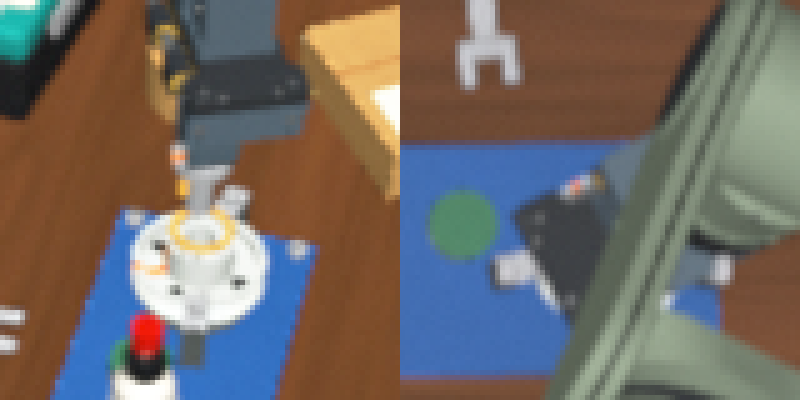

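send_rows(steps="-2 -1 0 0;-2 -1 5 0;-2 -1 9 0;-2 -1 9 0;-2 -1 9 0")

```text
time: 8.93
tcp_pos: [0.5445, -0.2821, 0.141]
tool_rot: [[0.896, 0.445, -0.001], [0.445, -0.896, 0.0], [-0.0, -0.0, -1.0]]
force: [-0.5, 0.5, -3.8]
finger_gap: 0.0194
```

```bash
python3 go.py 545.2 -282 125 -63.5
```

```text
t 8.93 pos [ 544.5 -282.1  141. ] yaw -63.6 q [-28.5  24.7  90.7  -0.   64.7  35.1] F [-0.5  0.5 -3.8] M [-0.02 -0.02 -0.02] gap 0.0194 zax [-0.001  0.    -1.   ]
move [ 0.7  0.3 16. ] turn -0.1
```

Contact with the face would happen at TCP ≈ 124; go to 115 slowly (nose 9 mm in).

send_rows(steps="0 0 8 0;0 0 14 0;0 0 17 0;0 0 20 0;0 0 23 0;0 0 25 0;0 0 25 0")

```text
time: 9.52
tcp_pos: [0.5446, -0.2823, 0.1158]
tool_rot: [[0.896, 0.445, -0.0], [0.445, -0.896, -0.0], [-0.001, 0.0, -1.0]]
force: [-1.1, -1.7, -3.7]
finger_gap: 0.0197
```

```bash
python3 go.py 545.2 -282 110 -63.5
```

```text
t 9.52 pos [ 544.6 -282.3  115.8] yaw -63.6 q [-28.5  25.9  92.5  -0.   61.5  35.1] F [-1.1 -1.7 -3.7] M [-0.24  0.04 -0.04] gap 0.0197 zax [-0. -0. -1.]
move [ 0.7 -0.   5.8] turn -0.1
```

send_rows(steps="-0.5 0.3 3 0;-0.5 0.3 6 0;-0.5 0.3 8 0;-0.5 0.3 10 0;-0.5 0.3 11 0;-0.5 0.3 12 0;-0.5 0.3 12 0")

```text
time: 10.1
tcp_pos: [0.5443, -0.2825, 0.1041]
tool_rot: [[0.896, 0.445, -0.0], [0.445, -0.896, 0.0], [-0.0, -0.0, -1.0]]
force: [0.0, 0.1, -2.5]
finger_gap: 0.0201
```

```bash
python3 go.py 545.2 -282 110 -63.5
```

```text
t 10.1 pos [ 544.3 -282.5  104.1] yaw -63.6 q [-28.5  26.5  93.4   0.   60.1  35.1] F [ 0.   0.1 -2.5] M [ 0.02  0.05 -0.01] gap 0.0201 zax [-0.  0. -1.]
move [ 1.  -0.1 -5.9] turn -0.1
```

send_rows(steps="0 0 3 0;0 0 5 0;0 0 7 0;0 0 9 0;0 0 11 0;0 0 13 0;0 0 14 0;0 0 14 0")

```text
time: 10.77
tcp_pos: [0.5443, -0.2826, 0.0899]
tool_rot: [[0.896, 0.445, -0.001], [0.445, -0.896, 0.0], [-0.0, -0.0, -1.0]]
force: [0.3, -0.1, -3.2]
finger_gap: 0.0199
```

```bash
python3 go.py 545.2 -282 82 -63.5
```

```text
t 10.77 pos [ 544.3 -282.6   89.9] yaw -63.6 q [-28.5  27.3  94.4  -0.   58.3  35.1] F [ 0.3 -0.1 -3.2] M [ 0.01 -0.04  0.04] gap 0.0199 zax [-0.001  0.    -1.   ]
move [ 1.1 -0.1  7.9] turn -0.1
```

send_rows(steps="0 0 2 0;0 0 4 0;0 0 5 0;0 0 6 0;0 0 7 0;0 0 8 0;0 0 9 0;0 0 9 0", force=60)

```text
time: 11.43
tcp_pos: [0.5448, -0.2828, 0.0833]
tool_rot: [[0.896, 0.445, 0.002], [0.445, -0.896, -0.001], [0.001, 0.002, -1.0]]
force: [-2.9, 0.6, 9.2]
finger_gap: 0.0199
```

```bash
python3 go.py 545.2 -282 82 -63.5
```

```text
t 11.43 pos [ 544.8 -282.8   83.3] yaw -63.6 q [-28.5  27.7  94.8  -0.   57.4  35.1] F [-2.9  0.6  9.2] M [ 0.33  0.57 -0.02] gap 0.0199 zax [ 0.002 -0.001 -1.   ]
move [ 0.7 -0.5  1.3] turn -0.1
```

send_rows(steps="0 0 1 0;0 0 2 0;0 0 3 0;0 0 3 0;0 0 3 0;0 0 3 0;0 0 3 0;0 0 3 0")

```text
time: 12.1
tcp_pos: [0.5448, -0.2828, 0.0821]
tool_rot: [[0.896, 0.445, 0.002], [0.445, -0.896, -0.001], [0.002, 0.002, -1.0]]
force: [-5.8, 3.3, 17.2]
finger_gap: 0.0198
```

```bash
python3 go.py 545.2 -282 82 -63.5
```

```text
t 12.1 pos [ 544.8 -282.8   82.1] yaw -63.6 q [-28.5  27.7  94.9  -0.   57.2  35.1] F [-5.8  3.3 17.2] M [ 0.59  1.   -0.03] gap 0.0198 zax [ 0.002 -0.001 -1.   ]
move [ 0.7 -0.6  0.1] turn -0.1
```

send_rows(steps="0 0 0 0;0 0 0 0;0 0 0 0;0 0 0 0;0 0 0 0;0 0 0 0")

```text
time: 12.6
tcp_pos: [0.5448, -0.2828, 0.0822]
tool_rot: [[0.896, 0.445, 0.003], [0.445, -0.896, -0.001], [0.002, 0.002, -1.0]]
force: [-4.9, 2.4, 17.6]
finger_gap: 0.0197
```

```bash
python3 go.py 545.2 -282 82 -63.5;  python3 - <<'E'
from h import *
s=snap('side','side4');save(s,'g4',(255,130,355,240),5)
E
```

```text
t 12.6 pos [ 544.8 -282.8   82.2] yaw -63.6 q [-28.5  27.7  94.9  -0.   57.2  35.1] F [-4.9  2.4 17.6] M [0.57 1.05 0.01] gap 0.0197 zax [ 0.003 -0.001 -1.   ]
move [ 0.7 -0.6  0.2] turn -0.1
```

View pics/g4.png

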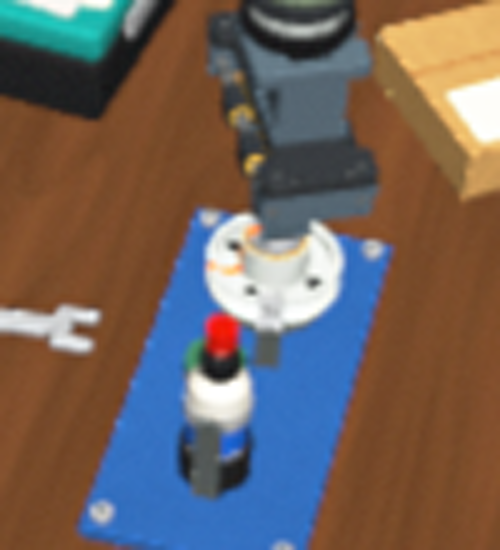

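The picture shows the collar sitting down on the washer and hub, with its orange mark at (250,232) on the keyway side near the rim mark at (222,267). The red head is up at (221,330).

```bash
python3 -c "
from cell import *
print(job_done())"
```

```text
the job is handed in; nothing more can be done
None
```

The job is handed in at about 12.6 s of the 61 s allowed, with the arm still holding the shaft pressed home in the hub. The hand-in gives no verdict, so these are my own readings.

- **Spray head:** I pressed it to its stop, with the tool at 146.1 mm and about 19 N. The last picture shows it back up.
- **Shaft into the hub:** I gripped it on the flats, lifted it over the bottle and turned it about 56° to line up with the paint marks. The key went straight into the keyway with no noticeable resistance.
- **Last checks:**
  - The tool was at 82.2 mm, the height worked out for fully home.
  - The push was steady at about 17.6 N, plus the shaft's weight. That is above the 14 N the washer spring needs, and the force rose steeply over the last millimetre, as against a stop.
  - The finger gap was 19.7 mm, so the shaft was still held.
  - The tool tilted under 0.3°.
- **Side load:** About 5 N remained from pressing on the stop. The tool stood within about 1 mm of my estimate of the hub axis.
- **Other objects:** I touched none of them, but the last picture covers only part of the desk, so I did not check each one again.

No check failed or disagreed.

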